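Load the paint mixer and hold its dead-man lever half-way

ROBOT

A 6-joint arm with a two-finger parallel gripper is mounted at the origin on the work surface. World frame = base frame: x ahead of the robot, y to its left, z up, the work surface at z = 0. Lengths are in m, angles in degrees, forces in N, time in s.
With the tool pointing down it reaches from about 0.3 to 0.75 m from the base axis. Payload 8.5 kg.
Tool frame: the origin (TCP) lies between the finger pads; the fingertips stand env.finger_overhang ahead of it and the grasp point (between the pads) lies 2 mm behind it (env.finger_overhang is the distance from the TCP to the fingertips, in m); z points along the fingers, y is the line along which they close (so a half turn about z gives the same grasp; the last joint's range is limited). The gripper opens to 85 mm and grips with 20 to 120 N. Pads are 22 mm wide; open, the fingers measure 114 mm over their backs; the gripper's body (76 mm by 85 mm) begins 54 mm behind the grasp point. The pads swing forward as they close: fully open they stand 13 mm farther back than shut.
Start: joints at [53.612, 21.807, 74.336, -0, 83.858, -12.336], TCP at [0.224, 0.502, 0.248] pointing down, gripper open.
Joint ranges: [-178.18, 178.18], [-50.72, 133.34], [12.68, 142.11], [-81.47, 261.47], [9.98, 163.14], [-165.26, 165.26]. Speed limits (degrees/s): [136.94, 136.94, 180, 180, 180, 180].

INTERFACE

Orientations are given as a 3x3 rotation matrix whose columns are the frame's x, y, z axes.
In Python, from rig import env gives the robot as it stands. The module is installed in compiled form; this text tells all that it offers.
- The arm moves only by the tool jog_arm, never from a script. Its arguments are lists of equal length, an entry for each row: "hand": the finger opening in m, from 0 to 0.0854; "travel": the shift along the world's x, y, z in m, a list of three; "yaw": the turn about the world's z in rad. A call has exactly 5 rows; each row shifts and turns the commanded pose from where the row before left it; what a row does not reach is not made up. A row lasts 1/8 s, in which the tool goes at most 62.5 mm and 10.7 degrees, less where a joint would pass 70% of its speed; a pose out of reach is approached as far as the arm can. A call is refused whole if a number of a shift passes 0.0625 or a number of a turn 0.188, either way. A call with a gripper value outside its range is refused whole. The fingers move at their own pace and stop on an object; "grip_force" is the grip in N (left out, the last holds). Time passes only in rows, so rows that do not move let the fingers close, or fill a call up. It gives the time, the measured TCP pose, the force, the opening and the grip force at its end, in the units of the state.
- env.observe(): the state, without advancing time (a new reading comes with each control period).
- env.get_image(name): name is "scene" or "top" or "wrist"; returns the picture (480x640x3 uint8, red, green, blue); there is no depth.
- env.calibration(name): a dict with "fx", "fy", "cx", "cy" (pixels), "k1" (the pictures are not rectified: a ray, as slopes to the right and down, at radius r is drawn at 1 + k1 r^2 times it, then the intrinsics apply), "position" and "rotation" of the camera in the world; the wrist camera has in their place "hand_eye" (4x4, takes a point from camera to tool coordinates, whose origin is the TCP and whose axes are the flange's). Camera axes: x right, y down, z forward; pixel columns grow to the right and rows downward; lengths in m; the calibration is good to about 2 mm. A picture is of the moment at which its call begins: read the wrist's pose just before it. calibration takes no time and is no camera call.
- env.close_job(): hands the job in; it is judged then, once.
The state is a dict: "time_s": time; "q": joint angles; "qvel": joint speeds; "joint_efforts": joint torques, N m; "position": TCP position; "tool_rot": TCP orientation; "ft_force": force on the tool from outside, world axes, zero at the start; "wrist_torque": the same for the moment, N m; "grip_width": finger opening in m; "gripper_force": force on a finger pad.
Only numpy, scipy, OpenCV 4.12 (cv2) and the standard library are available. Lean on these libraries where they do the work, as an engineer would, in place of code of your own. Each camera call takes 0.05 s, during which the arm holds its last target. There are 200 camera calls.

TASK

Stand the red and the yellow paint tin upright in the two empty cells of the bench mixer, one in each, and let go of them. Then press the mixer's spring-loaded dead-man lever half-way down, into the green zone and never down to its bottom stop, keep it there for two seconds, and finish while still holding it there. Do not tip any tin, and leave the green tin, the blue tin and everything else where they are.

Things in the scene. Friction and masses are not known exactly. Their poses are not given: they have to be found in the camera images.
- mixer: grey bench paint mixer, fixed, 200 x 325 mm in plan (its x by y; it lies turned on the table, and offsets said to be in mixer x, y are in its frame), base 50 mm high, z up. Origin: centre of its underside, on the table. y runs along the row of cells towards the dead-man lever, whose middle is at mixer y 115 mm.
- carrier (a point): centre of the floor of the mixer's aluminium carrier: three square cells in a row along mixer y, centres 70 mm apart (the middle one here), each 66 x 66 mm inside, floors 68 mm above the table, outer walls (4 mm) up to 86 mm, dividers (4 mm) up to 83 mm.
- pad_a: bare black rubber disc (52 mm diameter, 1 mm thick) on the floor at the centre of one empty cell; origin at the cell's centre, 68 mm above the table. Which of the three cells is empty varies.
- pad_b: the same in the other empty cell.
- red_tin_center (a point): red paint tin, 54 mm diameter, 84 mm tall, about 0.3 kg, closed, standing upright; this point is its centre, half-way up.
- yellow_tin_center (a point): yellow paint tin, 54 mm diameter, 84 mm tall, about 0.3 kg, closed, standing upright; this point is its centre, half-way up.
- green_tin_center (a point): green paint tin, 54 mm diameter, 84 mm tall, about 0.3 kg, closed, standing upright on the table, not part of the job; its centre, half-way up.
- blue_tin_center (a point): blue paint tin, 54 mm diameter, 84 mm tall, about 0.3 kg, closed, standing upright, already in one of the three cells and staying there; its centre, half-way up.
- lever (a joint): travel of the spring-loaded dead-man lever, rad: 0 = up at rest, 0.25 = half-way (arm level, pointer at green), 0.5 = bottom stop. Hinge along mixer y at mixer x +40 mm, 95 mm above the table; arm 90 mm long towards mixer -x. Springs back when let go. Pressing the bar takes about 3.5 N to start, 7.5 N half-way, 11 N at the stop.
- lever_bar (a point): centre of the red round cross bar at the lever's free end, pressed from above: 18 mm thick, 62 mm long along mixer y, at about mixer x -50 mm. Centre 117 mm above the table at rest, 95 mm half-way, 73 mm at the stop (bar's top 9 mm more). Beside its +y end, 8 mm off, an upright scale 130 mm high: white top, green half-way, red below.
- wrench: steel spanner lying on the table, 180 mm long; bystander; origin at its middle, underside.
- screwdriver: screwdriver with yellow handle, 200 mm, lying; bystander; origin at its middle, underside.
- brush: paint brush with wooden handle, 200 mm, lying; bystander; origin at its middle, underside.
- tape: yellow tape measure, 70 x 42 x 62 mm; bystander; origin under its centre.
- spirit_level: red spirit level, 230 x 20 x 45 mm, standing on its edge; bystander; origin under its centre.
- bin: loose yellow open bin, 80 x 100 x 50 mm; bystander; origin under its centre.

How it is judged (in metres and radians):
On the way, in this order (a step that is already met when the one before it is completed fails the run):
1. the red and yellow tins stand in the two empty cells, one in each, and the fingers have let go of them (((horizontal distance between red_tin_center and pad_a below 0.012 m and horizontal distance between yellow_tin_center and pad_b below 0.012 m) or (horizontal distance between red_tin_center and pad_b below 0.012 m and horizontal distance between yellow_tin_center and pad_a below 0.012 m)) and height (world z) of red_tin_center between 0.104 and 0.117 m and angle between each of red_tin_center, yellow_tin_center's own z axis and vertical below 0.12 rad and height (world z) of yellow_tin_center between 0.104 and 0.117 m and contact force between the fingers and red_tin_c0 below 0.3 N and contact force between the fingers and yellow_tin_c0 below 0.3 N), for 0.2 s.
2. the robot holds the lever half-way down for two seconds (value of joint lever between 0.17 and 0.33 rad and contact force between the fingers and lever above 2.5 N), for 2 s.
At the end, for the whole second after the job is handed in: The red and yellow tins stand upright (within 0.12 rad) on the floors of the two formerly empty cells, one in each (centre within 12 mm of the cell's centre), released, and the gripper is holding the lever between 0.17 and 0.33 rad of its 0.5 rad travel with a push of more than 2.5 N (all of step 1 and all of step 2); the arm keeps its last pose, push and grip.
It fails at once if the lever is pressed down to its bottom stop (beyond 0.46 rad) (value of joint lever above 0.46 rad).
It fails at once if a tin is tipped by more than 0.6 rad (angle between any of red_tin_center, yellow_tin_center, green_tin_center, blue_tin_center's own z axis and vertical above 0.6 rad).
It fails at once if the green tin or a bystander is moved by more than 30 mm, or the blue tin by more than 20 mm (distance of any of green_tin_center, wrench, screwdriver, brush, tape, spirit_level, bin from where it was at the start of the episode above 0.03 m or distance of blue_tin_center from where it was at the start of the episode above 0.02 m).
It also fails if it takes over 72 s, if anything falls off the work surface, if the arm or the gripper's body presses on something with over 40 N, if the wrist force passes 120 N, or if a joint passes its speed limit or range.

## Working session

There is one attempt and no reset: what is moved stays moved. The work goes in short steps, Python scripts to look and compute and a tool call to move; the robot and the scene stay as the last step left them, time stands still between calls to the robot, and variables do not carry over. Pictures are saved under pics/ and viewed, at most 10 in all, crops included, and the job is handed in when it is done.

Besides the shell and the picture viewer there is one more tool, called as name(argument=value, ...) on one line, values as JSON. jog_arm: Moves the arm, as the interface text tells. Its arguments: {"type":"object","properties":{"hand":{"type":"array"},"travel":{"type":"array"},"yaw":{"type":"array"},"grip_force":{"type":"number"}},"required":["hand","travel","yaw"]}

```bash
mkdir -p pics; python3 - <<'E'
from rig import env
import cv2
s=env.observe();print(s['time_s'],s['position'],s['tool_rot'],s['grip_width'],env.finger_overhang)
for n in("scene","top"):
    cv2.imwrite(f"pics/{n}0.png",env.get_image(n)[:,:,::-1]);print(n,env.calibration(n))
print(env.calibration("wrist"))
E
```

```text
0.0 [0.2239816  0.50202618 0.24768769] [[-9.13181266e-01  4.07552676e-01 -8.89294215e-04]
 [ 4.07553523e-01  9.13180517e-01 -1.21234563e-03]
 [ 3.17991446e-04 -1.46952631e-03 -9.99998870e-01]] 0.085523486369208 0.017
scene {'fx': 575.8050575038138, 'fy': 575.8050575038138, 'cx': 312.794764658035, 'cy': 228.8559403709001, 'k1': -0.05521161578098969, 'position': array([1.17764912, 0.86403311, 1.48514068]), 'rotation': array([[-0.82834338,  0.44650925, -0.33834411],
       [ 0.56021691,  0.65797998, -0.50320907],
       [-0.00206386, -0.60637599, -0.79517539]])}
top {'fx': 526.843897902345, 'fy': 526.843897902345, 'cx': 318.85246999557495, 'cy': 242.59563437795077, 'k1': -0.029209833655475297, 'position': array([0.51211559, 0.00606466, 1.25132529]), 'rotation': array([[ 1.63496373e-02, -9.96946940e-01,  7.63510792e-02],
       [-9.99865550e-01, -1.63975918e-02, -1.17798101e-06],
       [ 1.25314822e-03, -7.63407946e-02, -9.97080996e-01]])}
{'fx': 363.01967619255834, 'fy': 363.01967619255834, 'cx': 319.8715571439544, 'cy': 244.39599705976025, 'k1': -0.023553213598772178, 'hand_eye': array([[-6.83931056e-04, -9.50407001e-01, -3.11008144e-01,
         7.89736025e-02],
       [ 9.99999733e-01, -5.69865621e-04, -4.57629810e-04,
        -1.89948159e-04],
       [ 2.57701727e-04, -3.11008374e-01,  9.50407136e-01,
        -1.26105014e-01],
       [ 0.00000000e+00,  0.00000000e+00,  0.00000000e+00,
         1.00000000e+00]])}
```

View pics/top0.png

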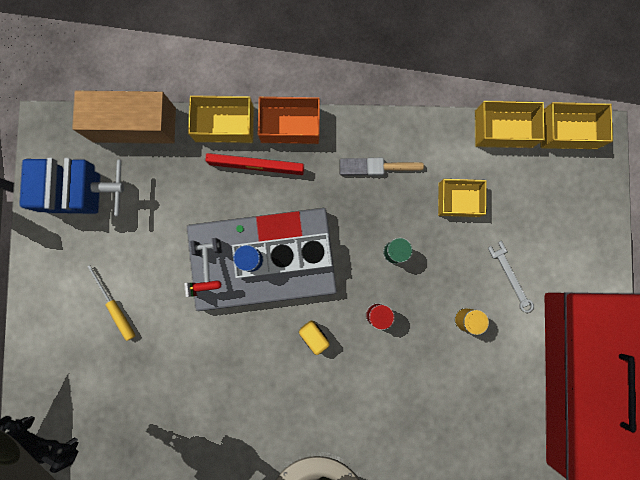

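View pics/scene0.png

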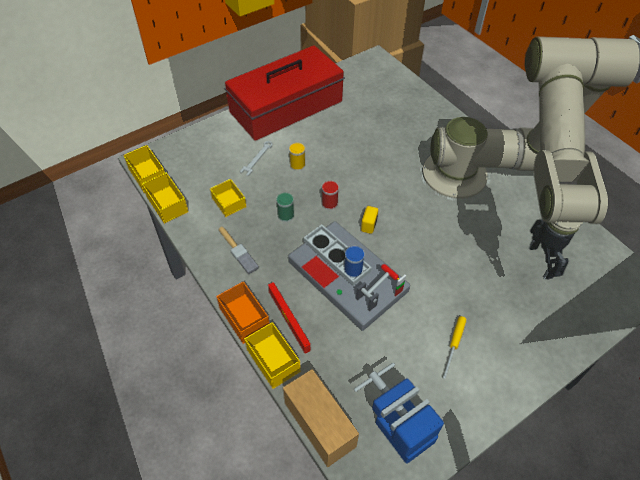

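The top view shows the red tin at (380,317), yellow at (475,321), green at (399,250) and blue at (247,258). The bare pads are at (282,255) and (313,251), so the two cells away from the lever are empty. The lever bar is at about (206,286). The scene view agrees.

```bash
cat > h.py <<'E'
import numpy as np, cv2
from rig import env
def cam(n):
    c=env.calibration(n)
    if n=="wrist":
        s=env.observe();H=np.array(c["hand_eye"]);R=s["tool_rot"]
        return c,R@H[:3,3]+s["position"],R@H[:3,:3]
    return c,np.array(c["position"]),np.array(c["rotation"])
def ray(C,uv,z):
    c,p,R=C;K=np.array([[c['fx'],0,c['cx']],[0,c['fy'],c['cy']],[0,0,1]])
    n=cv2.undistortPoints(np.array([[uv]],float),K,np.array([c['k1'],0,0,0.]))[0,0]
    d=R@np.array([n[0],n[1],1]);return p+d*(z-p[2])/d[2]
def pix(C,X):
    c,p,R=C;K=np.array([[c['fx'],0,c['cx']],[0,c['fy'],c['cy']],[0,0,1]])
    return cv2.projectPoints(np.array([R.T@(np.array(X)-p)]),np.zeros(3),np.zeros(3),K,np.array([c['k1'],0,0,0.]))[0].ravel()
def blobs(im,lo,hi,amin):
    m=cv2.inRange(cv2.cvtColor(im,cv2.COLOR_RGB2HSV),lo,hi)
    n,l,st,ce=cv2.connectedComponentsWithStats(m)
    return [(ce[i],st[i]) for i in range(1,n) if st[i,4]>=amin]
E
python3 - <<'E'
from h import *
C=cam("top");im=cv2.cvtColor(cv2.imread("pics/top0.png"),cv2.COLOR_BGR2RGB)
R={"red":((0,150,60),(8,255,255)),"yel":((18,130,60),(32,255,255)),"blk":((0,0,0),(179,255,28)),"blue":((105,130,40),(125,255,255)),"grn":((70,60,30),(95,255,255))}
for k,(lo,hi) in R.items():
    for ce,st in blobs(im,lo,hi,90):
        if 180<ce[0]<500 and 190<ce[1]<350: print(k,ce.round(1),st,[ray(C,ce,z)[:2].round(3) for z in(.05,.069,.095,.117,.15)])
E
```

```text
red [278.8 225.8] [ 256  211   46   30 1062] [array([0.641, 0.099]), array([0.639, 0.097]), array([0.636, 0.095]), array([0.634, 0.093]), array([0.63 , 0.091])]
red [206.6 285.6] [193 281  28  10 205] [array([0.502, 0.26 ]), array([0.502, 0.256]), array([0.502, 0.25 ]), array([0.502, 0.246]), array([0.503, 0.239])]
red [380.4 316.4] [367 305  27  24 470] [array([ 0.439, -0.136]), array([ 0.44 , -0.134]), array([ 0.441, -0.131]), array([ 0.443, -0.128]), array([ 0.445, -0.124])]
yel [461.9 197.6] [ 438  179   49   38 1759] [array([ 0.714, -0.322]), array([ 0.711, -0.317]), array([ 0.706, -0.31 ]), array([ 0.703, -0.304]), array([ 0.697, -0.295])]
yel [471.8 320.9] [455 309  33  26 612] [array([ 0.432, -0.344]), array([ 0.433, -0.338]), array([ 0.435, -0.331]), array([ 0.436, -0.324]), array([ 0.438, -0.315])]
yel [313.5 337.6] [299 321  31  34 576] [array([0.389, 0.015]), array([0.391, 0.014]), array([0.393, 0.014]), array([0.396, 0.014]), array([0.399, 0.014])]
blk [312.8 251.7] [302 241  22  22 370] [array([0.583, 0.02 ]), array([0.582, 0.019]), array([0.58 , 0.019]), array([0.579, 0.019]), array([0.577, 0.019])]
blk [281.8 255.6] [271 245  22  22 373] [array([0.573, 0.09 ]), array([0.572, 0.089]), array([0.571, 0.087]), array([0.569, 0.086]), array([0.568, 0.083])]
blue [246.5 258. ] [234 246  28  25 505] [array([0.566, 0.171]), array([0.565, 0.168]), array([0.564, 0.164]), array([0.563, 0.161]), array([0.562, 0.157])]
grn [398.4 249.9] [384 238  28  25 486] [array([ 0.59 , -0.176]), array([ 0.589, -0.173]), array([ 0.587, -0.169]), array([ 0.586, -0.166]), array([ 0.584, -0.161])]
```

jog_arm(hand=[0.085, 0.085, 0.085, 0.085, 0.085], travel=[[0.03, -0.055, 0], [0.03, -0.055, 0], [0.03, -0.055, 0], [0.03, -0.055, 0], [0.02, -0.055, 0]], yaw=[-0.101, -0.101, -0.101, -0.101, -0.101])

```text
time_s: 0.72
position: [0.3646, 0.2259, 0.2482]
tool_rot: [[-0.599, 0.801, -0.0], [0.801, 0.599, -0.0], [-0.0, -0.0, -1.0]]
ft_force: [1.1, 0.6, -1.3]
grip_width: 0.085
gripper_force: 0.0
```

jog_arm(hand=[0.085, 0.085, 0.085, 0.085, 0.085], travel=[[0.02, -0.06, 0], [0.02, -0.06, 0], [0.02, -0.06, 0], [0.016, -0.06, 0], [0.0, -0.05, 0]], yaw=[-0.101, -0.101, -0.101, -0.101, -0.101])

```text
time_s: 1.35
position: [0.4395, -0.0625, 0.248]
tool_rot: [[-0.136, 0.991, -0.0], [0.991, 0.136, 0.0], [0.0, -0.0, -1.0]]
ft_force: [0.0, -0.1, 0.3]
grip_width: 0.0851
gripper_force: 0.0
```

jog_arm(hand=[0.085, 0.085, 0.085, 0.085, 0.085], travel=[[0, -0.045, -0.01], [0, -0.02, -0.01], [0, 0, 0], [0, 0, 0], [0, 0, 0]], yaw=[0, 0, 0, 0, 0])

```text
time_s: 1.98
position: [0.4393, -0.1243, 0.2287]
tool_rot: [[-0.142, 0.99, 0.001], [0.99, 0.142, -0.0], [-0.0, 0.001, -1.0]]
ft_force: [0.2, -1.1, 0.4]
grip_width: 0.0847
gripper_force: 0.0
```

```bash
cat > look.py <<'E'
from h import *
import sys
def tin(col,name):
    C=cam("wrist");im=env.get_image("wrist");cv2.imwrite(f"pics/{name}.png",im[:,:,::-1])
    R={"red":((0,120,50),(8,255,255)),"yel":((16,110,50),(34,255,255))}[col]
    for ce,st in blobs(im,*R,800): print(ce.round(1),st,[ray(C,ce,z)[:2].round(4) for z in(.042,.06,.084)])
s=env.observe();print(s['time_s'],s['position'].round(4),s['tool_rot'].round(4)[:,1],s['q'])
if __name__=="__main__": tin(sys.argv[1],sys.argv[2])
E
python3 look.py red w1
```

```text
1.975 [ 0.4393 -0.1243  0.2287] [9.899e-01 1.419e-01 6.000e-04] [-3.07126449e+01  1.34173085e+01  9.03080215e+01  5.29486784e-03
  7.62351417e+01 -3.88689034e+01]
[319.8 246. ] [ 287  214   67   65 3346] [array([ 0.4433, -0.1488]), array([ 0.4425, -0.1429]), array([ 0.4414, -0.135 ])]
```

View pics/w1.png

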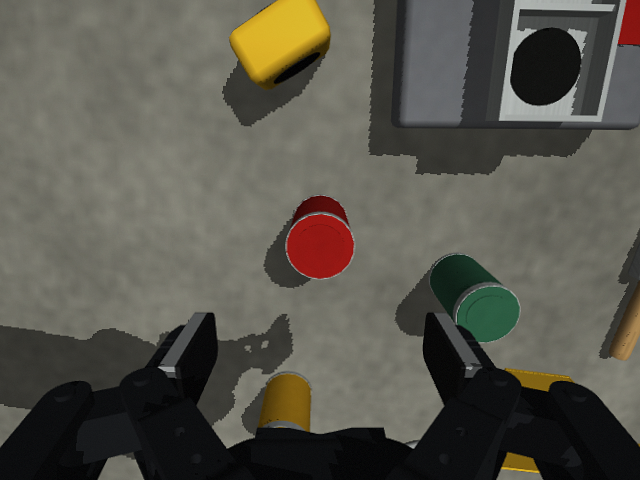

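Red tin lid at pixel (320,246) gives (0.441,-0.135), which agrees with the top camera. The path around it is clear, with pad A visible at about (546,66). Now I descend and grip.

jog_arm(hand=[0.085, 0.085, 0.085, 0.085, 0.085], travel=[[0.002, -0.011, -0.02], [0, 0, -0.05], [0, 0, -0.05], [0, 0, -0.04], [0, 0, -0.021]], yaw=[0, 0, 0, 0, 0])

```text
time_s: 2.65
position: [0.4408, -0.1353, 0.0458]
tool_rot: [[-0.141, 0.99, -0.002], [0.99, 0.141, 0.001], [0.001, -0.002, -1.0]]
ft_force: [-0.1, -0.1, 0.0]
grip_width: 0.0852
gripper_force: 0.0
```

jog_arm(hand=[0.085, 0.04, 0.04, 0.04, 0.04], travel=[[0, 0, 0], [0, 0, 0], [0, 0, 0], [0, 0, 0], [0, 0, 0]], yaw=[0, 0, 0, 0, 0], grip_force=40)

```text
time_s: 3.28
position: [0.4417, -0.1363, 0.0486]
tool_rot: [[-0.141, 0.99, 0.002], [0.99, 0.141, -0.001], [-0.001, 0.002, -1.0]]
ft_force: [-0.3, 1.2, 5.8]
grip_width: 0.0524
gripper_force: 41.9
```

```bash
python3 - <<'E'
from h import *
s=env.observe();print(s['position'],s['grip_width'],s['gripper_force'])
im=cv2.cvtColor(cv2.imread("pics/w1.png"),cv2.COLOR_BGR2RGB)
c=env.calibration("wrist");H=np.array(c["hand_eye"])
R=np.array([[-.1419,.9899,.001],[.9899,.1419,0],[0,.0006,-1]])
C=(c,R@H[:3,3]+np.array([.4393,-.1243,.2287]),R@H[:3,:3])
for ce,st in blobs(im,(0,0,0),(179,255,40),2000):
    if ce[1]<150: print(ce,st,ray(C,ce,.069))
E
```

```text
[ 0.44169119 -0.13627869  0.04859874] 0.0524359889612071 41.92081332206726
[545.15072395  66.1564206 ] [ 511   27   70   78 4213] [0.58411997 0.01880119 0.069     ]
```

jog_arm(hand=[0.04, 0.04, 0.04, 0.04, 0.04], travel=[[0, 0, 0.03], [0, 0, 0.06], [0, 0, 0.06], [0.03, 0.04, 0], [0.04, 0.045, 0]], yaw=[0, 0, 0, 0, 0])

```text
time_s: 3.9
position: [0.5116, -0.0505, 0.1989]
tool_rot: [[-0.138, 0.99, 0.002], [0.99, 0.138, -0.001], [-0.001, 0.002, -1.0]]
ft_force: [0.8, -1.1, -3.0]
grip_width: 0.0526
gripper_force: 43.8
```

jog_arm(hand=[0.04, 0.04, 0.04, 0.04, 0.04], travel=[[0.04, 0.045, 0], [0.03, 0.03, 0], [0, 0, 0], [0, 0, 0], [0, 0, 0]], yaw=[0, 0, 0, 0, 0])

```text
time_s: 4.53
position: [0.5806, 0.0232, 0.1976]
tool_rot: [[-0.139, 0.99, -0.0], [0.99, 0.139, -0.0], [-0.0, -0.0, -1.0]]
ft_force: [-0.8, -1.8, -4.0]
grip_width: 0.0528
gripper_force: 44.0
```

```bash
python3 - <<'E'
from h import *
C=cam("wrist");s=env.observe();im=env.get_image("wrist");cv2.imwrite("pics/w2.png",im[:,:,::-1])
print(s['time_s'],s['position'].round(4),s['tool_rot'].round(4)[:,1:],s['grip_width'])
for ce,st in blobs(im,(0,0,0),(179,255,40),1500): print('blk',ce.round(1),st,ray(C,ce,.069).round(4))
for ce,st in blobs(im,(105,100,40),(125,255,255),800): print('blue',ce.round(1),st,ray(C,ce,.153).round(4))
for ce,st in blobs(im,(0,120,50),(8,255,255),300): print('red',ce.round(1),st,[ray(C,ce,z).round(4) for z in (.05,.117,.18)])
E
```

```text
4.525 [0.5806 0.0232 0.1976] [[ 9.902e-01 -1.000e-04]
 [ 1.394e-01 -1.000e-04]
 [-1.000e-04 -1.000e+00]] 0.05277716284809294
blk [322.7 147.1] [ 285  109   76   77 4564] [0.5739 0.0882 0.069 ]
blk [319.5 426. ] [    1   301   639   179 47894] [ 0.605  -0.1494  0.069 ]
blue [324.1  22.8] [ 262    0  125   56 5189] [0.5662 0.1425 0.153 ]
blue [311.8  64.3] [278  39  67  39 876] [0.5632 0.1261 0.153 ]
red [593.5 133.5] [  530     0   110   240 10981] [array([0.7689, 0.1252, 0.05  ]), array([0.7203, 0.1195, 0.117 ]), array([0.6746, 0.1141, 0.18  ])]
red [419.8 141.7] [  379    72    87   143 10853] [array([0.6437, 0.1009, 0.05  ]), array([0.6257, 0.1011, 0.117 ]), array([0.6088, 0.1013, 0.18  ])]
red [320.1 282.2] [ 248  238  145  102 7251] [array([ 0.5872, -0.0195,  0.05  ]), array([0.5831, 0.0102, 0.117 ]), array([0.5792, 0.0381, 0.18  ])]
red [320.  378.9] [  235   319   171   118 15338] [array([ 0.6004, -0.1142,  0.05  ]), array([ 0.5931, -0.0613,  0.117 ]), array([ 0.5861, -0.0116,  0.18  ])]
```

View pics/w2.png

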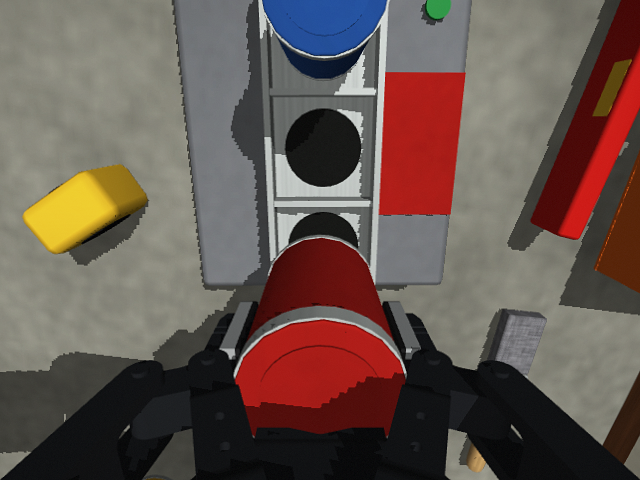

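The held tin is square in the fingers. Pad B is at (323,147), giving (0.574,0.088), 70 mm from pad A as it should be. Next I go over B and lower.

jog_arm(hand=[0.04, 0.04, 0.04, 0.04, 0.04], travel=[[-0.003, 0.035, 0], [-0.0036, 0.03, 0], [0, 0, 0], [0, 0, -0.025], [0, 0, -0.02]], yaw=[0, 0, 0, 0, 0])

```text
time_s: 5.2
position: [0.5745, 0.0877, 0.1518]
tool_rot: [[-0.139, 0.99, 0.0], [0.99, 0.139, -0.0], [-0.0, 0.0, -1.0]]
ft_force: [1.1, 0.2, -3.5]
grip_width: 0.0529
gripper_force: 44.0
```

jog_arm(hand=[0.04, 0.04, 0.04, 0.04, 0.04], travel=[[0, 0, -0.015], [0, 0, -0.01], [0, 0, -0.006], [0, 0, 0], [0, 0, 0]], yaw=[0, 0, 0, 0, 0])

```text
time_s: 5.82
position: [0.5748, 0.0889, 0.1219]
tool_rot: [[-0.141, 0.99, 0.001], [0.99, 0.141, -0.0], [-0.0, 0.001, -1.0]]
ft_force: [0.8, 0.5, -3.5]
grip_width: 0.0525
gripper_force: 44.0
```

jog_arm(hand=[0.04, 0.04, 0.04, 0.04, 0.04], travel=[[0, 0, -0.002], [0, 0, -0.001], [0, 0, -0.001], [0, 0, 0], [0, 0, 0]], yaw=[0, 0, 0, 0, 0])

```text
time_s: 6.45
position: [0.5746, 0.0889, 0.1174]
tool_rot: [[-0.141, 0.99, 0.0], [0.99, 0.141, 0.0], [0.0, 0.0, -1.0]]
ft_force: [-0.1, -0.3, -2.9]
grip_width: 0.0526
gripper_force: 44.0
```

jog_arm(hand=[0.04, 0.04, 0.04, 0.04, 0.04], travel=[[0, 0, -0.001], [0, 0, -0.0005], [0, 0, 0], [0, 0, 0], [0, 0, 0]], yaw=[0, 0, 0, 0, 0])

```text
time_s: 7.08
position: [0.5746, 0.0889, 0.1166]
tool_rot: [[-0.141, 0.99, 0.001], [0.99, 0.141, -0.0], [-0.0, 0.001, -1.0]]
ft_force: [-3.4, 0.2, 6.0]
grip_width: 0.0526
gripper_force: 44.7
```

Seated. I release, go up, and move towards the yellow tin.

jog_arm(hand=[0.085, 0.085, 0.085, 0.085, 0.085], travel=[[0, 0, 0], [0, 0, 0], [0, 0, 0], [0, 0, 0.03], [0, 0, 0.055]], yaw=[0, 0, 0, 0, 0])

```text
time_s: 7.7
position: [0.5738, 0.0888, 0.2001]
tool_rot: [[-0.14, 0.99, -0.005], [0.99, 0.14, 0.0], [0.001, -0.005, -1.0]]
ft_force: [0.6, -0.1, -0.6]
grip_width: 0.0848
gripper_force: 0.0
```

jog_arm(hand=[0.085, 0.085, 0.085, 0.085, 0.085], travel=[[0, -0.03, 0.04], [-0.01, -0.06, 0], [-0.02, -0.06, 0], [-0.03, -0.06, 0], [-0.03, -0.06, 0]], yaw=[0, 0, 0, 0, 0])

```text
time_s: 8.32
position: [0.4879, -0.1739, 0.2408]
tool_rot: [[-0.141, 0.99, 0.0], [0.99, 0.141, -0.0], [-0.0, 0.0, -1.0]]
ft_force: [0.1, 0.3, -0.2]
grip_width: 0.0851
gripper_force: 0.0
```

jog_arm(hand=[0.085, 0.085, 0.085, 0.085, 0.085], travel=[[-0.03, -0.06, 0], [-0.02, -0.05, 0], [0, -0.04, 0], [0, 0, 0], [0, 0, 0]], yaw=[0, 0, 0, 0, 0])

```text
time_s: 8.95
position: [0.441, -0.3176, 0.2407]
tool_rot: [[-0.141, 0.99, -0.0], [0.99, 0.141, 0.001], [0.001, -0.0, -1.0]]
ft_force: [0.2, -0.2, 0.1]
grip_width: 0.0851
gripper_force: 0.0
```

```bash
python3 look.py yel w3; python3 - <<'E'
from h import *
C=cam("top");im=env.get_image("top");cv2.imwrite("pics/top1.png",im[150:350,150:550,::-1])
for ce,st in blobs(im,(0,150,60),(8,255,255),90):
  if 180<ce[0]<350 and 190<ce[1]<350: print(ce,st,ray(C,ce,.153).round(4),ray(C,ce,.14).round(4))
E
```

```text
8.95 [ 0.441  -0.3176  0.2407] [ 9.901e-01  1.406e-01 -2.000e-04] [-4.82532062e+01  2.14807967e+01  7.61596223e+01  1.19484655e-02
  8.23932751e+01 -5.63385785e+01]
[586.4 264.2] [  523   204   117   119 10757] [array([ 0.7042, -0.328 ]), array([ 0.6891, -0.3231]), array([ 0.6689, -0.3165])]
[309.8 221.2] [280 208  57  37 868] [array([ 0.4328, -0.3233]), array([ 0.4327, -0.3186]), array([ 0.4325, -0.3124])]
[305.8 258.5] [ 274  229   64   60 2997] [array([ 0.4338, -0.3601]), array([ 0.4337, -0.3534]), array([ 0.4334, -0.3445])]
[631.6 404.8] [ 613  359   27   87 1069] [array([ 0.8206, -0.4837]), array([ 0.799 , -0.4702]), array([ 0.7702, -0.4521])]
[278.76785714 225.82424812] [ 256  211   46   30 1064] [0.6301 0.0907 0.153 ] [0.6315 0.0917 0.14  ]
[278.16736402 252.87447699] [266 241  26  25 478] [0.5733 0.0906 0.153 ] [0.574  0.0916 0.14  ]
[206.49763033 285.64454976] [192 281  29  10 211] [0.5026 0.2383 0.153 ] [0.5025 0.2411 0.14  ]
```

View pics/w3.png

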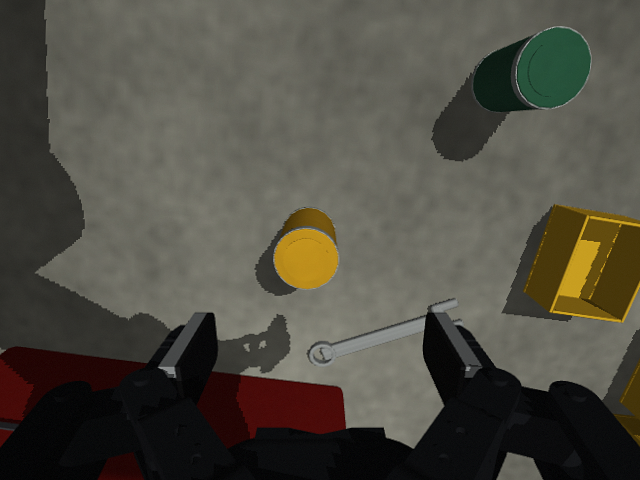

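View pics/top1.png

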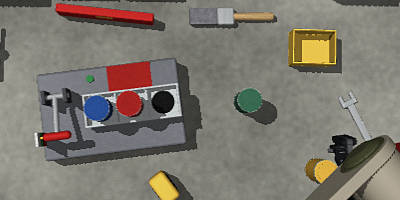

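The red tin stands in the middle cell at (0.573,0.090). Yellow lid at pixel (306,258) gives (0.433,-0.345), with the toolbox and spanner clear of the fingers. I descend and grip.

jog_arm(hand=[0.085, 0.085, 0.085, 0.085, 0.085], travel=[[-0.0076, -0.027, -0.02], [0, 0, -0.05], [0, 0, -0.055], [0, 0, -0.042], [0, 0, -0.025]], yaw=[0, 0, 0, 0, 0])

```text
time_s: 9.68
position: [0.4333, -0.3436, 0.0471]
tool_rot: [[-0.142, 0.99, -0.001], [0.99, 0.142, 0.002], [0.002, -0.001, -1.0]]
ft_force: [0.0, -0.3, 0.2]
grip_width: 0.0852
gripper_force: 0.0
```

jog_arm(hand=[0.085, 0.04, 0.04, 0.04, 0.04], travel=[[0, 0, 0], [0, 0, 0], [0, 0, 0], [0, 0, 0], [0, 0, 0]], yaw=[0, 0, 0, 0, 0])

```text
time_s: 10.3
position: [0.4339, -0.3454, 0.0505]
tool_rot: [[-0.141, 0.99, 0.002], [0.99, 0.141, -0.002], [-0.002, 0.002, -1.0]]
ft_force: [-1.2, 2.3, 6.8]
grip_width: 0.0526
gripper_force: 42.0
```

jog_arm(hand=[0.04, 0.04, 0.04, 0.04, 0.04], travel=[[0, 0, 0.03], [0, 0, 0.06], [0, 0, 0.06], [0, 0.03, 0], [0.01, 0.05, 0]], yaw=[0, 0, 0, 0, 0])

```text
time_s: 10.92
position: [0.443, -0.2649, 0.1997]
tool_rot: [[-0.138, 0.99, 0.001], [0.99, 0.138, -0.001], [-0.001, 0.001, -1.0]]
ft_force: [1.3, -0.1, -3.3]
grip_width: 0.0527
gripper_force: 43.8
```

jog_arm(hand=[0.04, 0.04, 0.04, 0.04, 0.04], travel=[[0.02, 0.05, 0], [0.03, 0.055, 0], [0.03, 0.055, 0], [0.03, 0.055, 0], [0.02, 0.045, 0]], yaw=[0, 0, 0, 0, 0])

```text
time_s: 11.55
position: [0.5736, -0.0031, 0.1991]
tool_rot: [[-0.142, 0.99, 0.0], [0.99, 0.142, 0.0], [0.0, 0.0, -1.0]]
ft_force: [0.4, -1.0, -4.6]
grip_width: 0.0526
gripper_force: 43.8
```

jog_arm(hand=[0.04, 0.04, 0.04, 0.04, 0.04], travel=[[0.011, 0.024, 0], [0, 0, 0], [0, 0, -0.02], [0, 0, -0.02], [0, 0, 0]], yaw=[0, 0, 0, 0, 0])

```text
time_s: 12.18
position: [0.5831, 0.0177, 0.1579]
tool_rot: [[-0.14, 0.99, -0.003], [0.99, 0.14, 0.0], [0.001, -0.003, -1.0]]
ft_force: [0.6, -0.6, -3.7]
grip_width: 0.053
gripper_force: 43.7
```

jog_arm(hand=[0.04, 0.04, 0.04, 0.04, 0.04], travel=[[0.0005, 0.001, -0.015], [0, 0, -0.012], [0, 0, -0.006], [0, 0, 0], [0, 0, 0]], yaw=[0, 0, 0, 0, 0])

```text
time_s: 12.8
position: [0.5849, 0.0195, 0.1262]
tool_rot: [[-0.141, 0.99, 0.001], [0.99, 0.141, -0.0], [-0.0, 0.001, -1.0]]
ft_force: [-1.1, -0.0, -3.8]
grip_width: 0.0527
gripper_force: 43.9
```

jog_arm(hand=[0.04, 0.04, 0.04, 0.04, 0.04], travel=[[0, 0, -0.002], [0, 0, -0.001], [0, 0, -0.001], [0, 0, 0], [0, 0, 0]], yaw=[0, 0, 0, 0, 0])

```text
time_s: 13.42
position: [0.5847, 0.0195, 0.1219]
tool_rot: [[-0.141, 0.99, 0.0], [0.99, 0.141, -0.0], [-0.0, 0.0, -1.0]]
ft_force: [-0.1, 0.1, -3.1]
grip_width: 0.0529
gripper_force: 43.9
```

jog_arm(hand=[0.04, 0.04, 0.04, 0.04, 0.04], travel=[[0, 0, -0.0015], [0, 0, -0.001], [0, 0, -0.0005], [0, 0, 0], [0, 0, 0]], yaw=[0, 0, 0, 0, 0])

```text
time_s: 14.05
position: [0.5847, 0.0195, 0.1189]
tool_rot: [[-0.141, 0.99, 0.0], [0.99, 0.141, -0.0], [-0.0, 0.0, -1.0]]
ft_force: [-0.6, 0.4, -3.4]
grip_width: 0.0529
gripper_force: 43.9
```

jog_arm(hand=[0.04, 0.04, 0.04, 0.04, 0.04], travel=[[0, 0, -0.001], [0, 0, -0.0005], [0, 0, 0], [0, 0, 0], [0, 0, 0]], yaw=[0, 0, 0, 0, 0])

```text
time_s: 14.68
position: [0.5847, 0.0195, 0.1185]
tool_rot: [[-0.141, 0.99, 0.001], [0.99, 0.141, -0.0], [-0.0, 0.001, -1.0]]
ft_force: [-4.0, 0.8, 6.9]
grip_width: 0.0526
gripper_force: 44.7
```

Yellow is seated. I release, lift and move to look at the lever.

jog_arm(hand=[0.085, 0.085, 0.085, 0.085, 0.085], travel=[[0, 0, 0], [0, 0, 0], [0, 0, 0], [0, 0, 0.03], [0, 0, 0.055]], yaw=[0, 0, 0, 0, 0])

```text
time_s: 15.3
position: [0.5839, 0.0195, 0.2016]
tool_rot: [[-0.14, 0.99, -0.005], [0.99, 0.14, 0.001], [0.001, -0.004, -1.0]]
ft_force: [-0.3, -0.4, 0.8]
grip_width: 0.0849
gripper_force: 0.0
```

jog_arm(hand=[0.085, 0.085, 0.0, 0.0, 0.0], travel=[[-0.01, 0.02, 0.05], [-0.025, 0.05, 0], [-0.025, 0.05, 0], [-0.023, 0.05, 0], [0, 0.02, 0]], yaw=[0, 0, 0, 0, 0])

```text
time_s: 15.92
position: [0.5003, 0.2117, 0.2527]
tool_rot: [[-0.143, 0.99, 0.0], [0.99, 0.143, 0.0], [0.0, 0.0, -1.0]]
ft_force: [0.4, 0.2, 0.0]
grip_width: 0.0318
gripper_force: 0.0
```

jog_arm(hand=[0.0, 0.0, 0.0, 0.0, 0.0], travel=[[0, 0, 0], [0, 0, 0], [0, 0, 0], [0, 0, 0], [0, 0, 0]], yaw=[0, 0, 0, 0, 0])

```text
time_s: 16.55
position: [0.5018, 0.2091, 0.2523]
tool_rot: [[-0.14, 0.99, -0.0], [0.99, 0.14, 0.0], [0.0, -0.0, -1.0]]
ft_force: [0.6, 0.4, 0.1]
grip_width: 0.0
gripper_force: 0.0
```

```bash
python3 - <<'E'
from h import *
C=cam("wrist");s=env.observe();im=env.get_image("wrist");cv2.imwrite("pics/w4.png",im[:,:,::-1])
print(s['time_s'],s['position'].round(4),s['tool_rot'].round(4)[:,1:],s['grip_width'],s['ft_force'])
for ce,st in blobs(im,(0,120,50),(8,255,255),300): print('red',ce.round(1),st,[ray(C,ce,z).round(4) for z in (.117,.122)])
t=env.get_image("top");T=cam("top")
for n,lo,hi in(("red",(0,150,60),(8,255,255)),("yel",(18,130,60),(32,255,255)),("blue",(105,130,40),(125,255,255)),("grn",(70,60,30),(95,255,255))):
  for ce,st in blobs(t,lo,hi,90):
    if 180<ce[0]<420 and 190<ce[1]<350: print(n,ce.round(1),st,ray(T,ce,.153).round(4))
E
```

```text
16.55 [0.5018 0.2091 0.2523] [[ 0.9902 -0.    ]
 [ 0.1399  0.    ]
 [-0.     -1.    ]] 2.295050588654931e-05 [0.5736301  0.4073393  0.14695337]
red [328.8 189.4] [ 317  148   25   85 1965] [array([0.5037, 0.2451, 0.117 ]), array([0.5035, 0.246 , 0.122 ])]
red [582.2 283.4] [ 519  184  121  206 9069] [array([0.7144, 0.1996, 0.117 ]), array([0.7102, 0.2013, 0.122 ])]
red [447.7 331.1] [ 418  294   55   85 3008] [array([0.6182, 0.1429, 0.117 ]), array([0.6158, 0.1457, 0.122 ])]
red [278.8 225.8] [ 256  211   46   30 1063] [0.6301 0.0906 0.153 ]
red [278.1 252.8] [266 241  25  25 479] [0.5734 0.0908 0.153 ]
yel [311.3 248.8] [299 236  26  27 498] [0.5829 0.0216 0.153 ]
yel [313.7 337.8] [299 321  31  34 572] [0.3989 0.0134 0.153 ]
blue [246.7 258.1] [234 246  29  25 510] [0.5614 0.1561 0.153 ]
grn [398.2 250. ] [384 238  28  25 492] [ 0.5833 -0.16    0.153 ]
```

View pics/w4.png

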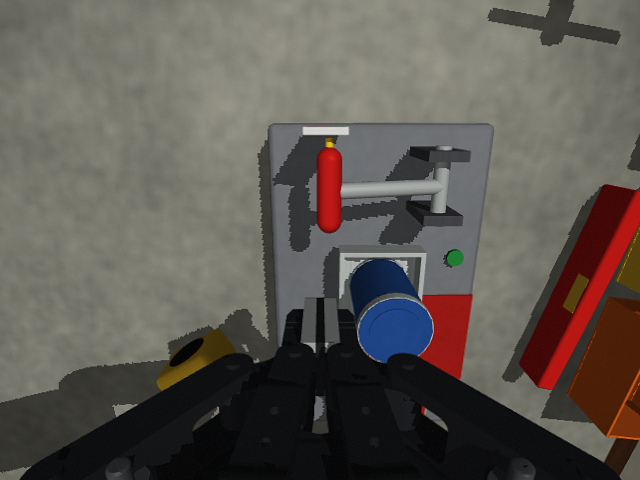

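Both tins are in their cells: red (0.573,0.091), yellow (0.583,0.022). The red bar is at pixel (329,189), giving (0.5035,0.2455), which matches the mixer geometry. I approach from above with the fingers shut.

jog_arm(hand=[0.0, 0.0, 0.0, 0.0, 0.0], travel=[[0.0, 0.037, -0.02], [0, 0, -0.03], [0, 0, -0.03], [0, 0, -0.017], [0, 0, 0]], yaw=[0, 0, 0, 0, 0])

```text
time_s: 17.27
position: [0.5012, 0.2464, 0.1544]
tool_rot: [[-0.14, 0.99, -0.002], [0.99, 0.14, -0.001], [-0.0, -0.002, -1.0]]
ft_force: [0.1, -0.7, 0.1]
grip_width: 0.0001
gripper_force: 0.0
```

jog_arm(hand=[0.0, 0.0, 0.0, 0.0, 0.0], travel=[[0, 0, -0.005], [0, 0, -0.005], [0, 0, -0.003], [0, 0, -0.003], [0, 0, 0]], yaw=[0, 0, 0, 0, 0])

```text
time_s: 17.9
position: [0.5013, 0.2465, 0.1394]
tool_rot: [[-0.141, 0.99, -0.001], [0.99, 0.141, -0.0], [-0.0, -0.001, -1.0]]
ft_force: [-3.6, -1.0, 4.6]
grip_width: 0.0001
gripper_force: 2.6
```

jog_arm(hand=[0.0, 0.0, 0.0, 0.0, 0.0], travel=[[0, 0, -0.005], [0, 0, -0.005], [0, 0, -0.004], [0, 0, -0.003], [0, 0, 0]], yaw=[0, 0, 0, 0, 0])

```text
time_s: 18.52
position: [0.5012, 0.2465, 0.1226]
tool_rot: [[-0.141, 0.99, -0.001], [0.99, 0.141, -0.0], [0.0, -0.001, -1.0]]
ft_force: [-4.4, -0.8, 7.6]
grip_width: 0.0
gripper_force: 3.7
```

```bash
python3 - <<'E'
from h import *
s=env.observe();print(s['time_s'],s['position'],s['ft_force'])
im=env.get_image("wrist");cv2.imwrite("pics/w5.png",im[:,:,::-1])
im=env.get_image("scene");cv2.imwrite("pics/s1.png",cv2.resize(im[200:340,270:430,::-1],None,fx=4,fy=4))
E
```

```text
18.525 [0.50123943 0.2465233  0.12259222] [-4.41079666 -0.75819706  7.56235655]
```

View pics/w5.png

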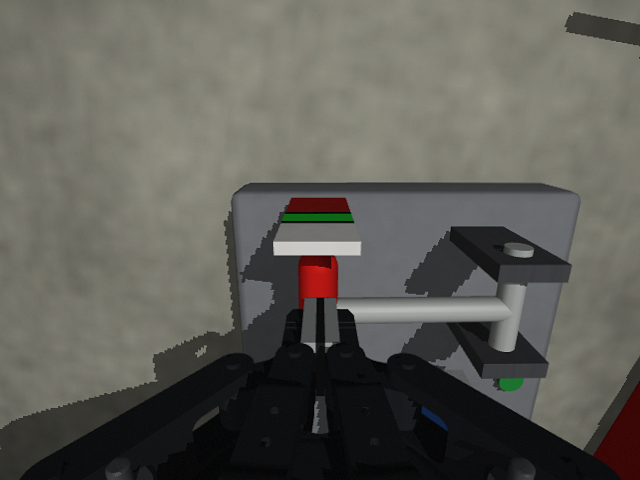

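View pics/s1.png

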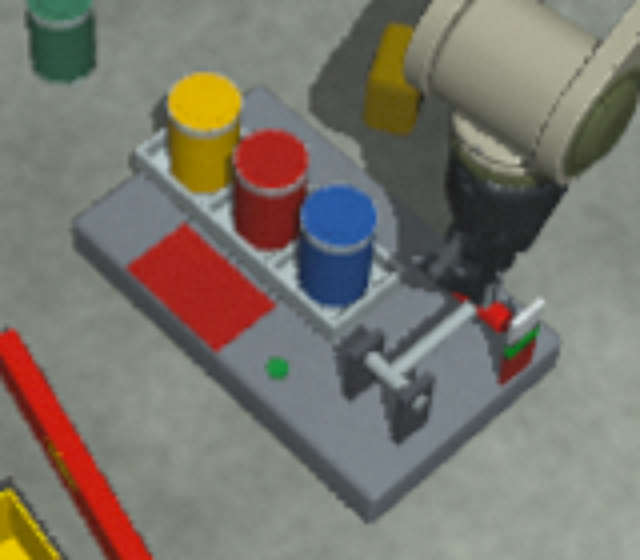

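The fingertips are on the bar at about (320,290) in the wrist view, and the lever arm is near level with the green band. The scene crop shows all three tins upright. The force is 7.6 N, about the half-way value, at TCP z 0.1226. I hold for over 2 s.

jog_arm(hand=[0.0, 0.0, 0.0, 0.0, 0.0], travel=[[0, 0, -0.001], [0, 0, 0], [0, 0, 0], [0, 0, 0], [0, 0, 0]], yaw=[0, 0, 0, 0, 0])

```text
time_s: 19.25
position: [0.5012, 0.2465, 0.1218]
tool_rot: [[-0.141, 0.99, -0.001], [0.99, 0.141, -0.0], [0.0, -0.001, -1.0]]
ft_force: [-5.6, -0.5, 7.9]
grip_width: -0.0003
gripper_force: 3.7
```

jog_arm(hand=[0.0, 0.0, 0.0, 0.0, 0.0], travel=[[0, 0, 0], [0, 0, 0], [0, 0, 0], [0, 0, 0], [0, 0, 0]], yaw=[0, 0, 0, 0, 0])

```text
time_s: 19.88
position: [0.5012, 0.2465, 0.1218]
tool_rot: [[-0.141, 0.99, -0.001], [0.99, 0.141, -0.0], [0.0, -0.001, -1.0]]
ft_force: [-5.2, -1.0, 7.7]
grip_width: -0.0002
gripper_force: 3.7
```

jog_arm(hand=[0.0, 0.0, 0.0, 0.0, 0.0], travel=[[0, 0, 0], [0, 0, 0], [0, 0, 0], [0, 0, 0], [0, 0, 0]], yaw=[0, 0, 0, 0, 0])

```text
time_s: 20.5
position: [0.5012, 0.2465, 0.1218]
tool_rot: [[-0.141, 0.99, -0.001], [0.99, 0.141, -0.0], [0.0, -0.001, -1.0]]
ft_force: [-5.1, -1.2, 7.6]
grip_width: 0.0002
gripper_force: 3.7
```

jog_arm(hand=[0.0, 0.0, 0.0, 0.0, 0.0], travel=[[0, 0, 0], [0, 0, 0], [0, 0, 0], [0, 0, 0], [0, 0, 0]], yaw=[0, 0, 0, 0, 0])

```text
time_s: 21.12
position: [0.5012, 0.2465, 0.1218]
tool_rot: [[-0.141, 0.99, -0.001], [0.99, 0.141, -0.0], [0.0, -0.001, -1.0]]
ft_force: [-5.6, -1.7, 7.5]
grip_width: -0.0001
gripper_force: 3.7
```

jog_arm(hand=[0.0, 0.0, 0.0, 0.0, 0.0], travel=[[0, 0, 0], [0, 0, 0], [0, 0, 0], [0, 0, 0], [0, 0, 0]], yaw=[0, 0, 0, 0, 0])

```text
time_s: 21.75
position: [0.5012, 0.2465, 0.1218]
tool_rot: [[-0.141, 0.99, -0.001], [0.99, 0.141, -0.0], [0.0, -0.001, -1.0]]
ft_force: [-5.8, -0.6, 8.2]
grip_width: 0.0002
gripper_force: 3.7
```

```bash
python3 -c "
from rig import env
s=env.observe();print(s['time_s'],s['position'],s['ft_force']);print(env.close_job())"
```

```text
21.75 [0.50117976 0.24650796 0.12178666] [-5.83044486 -0.64048454  8.18011659]
the job is handed in; nothing more can be done
None
```

I handed the job in at 21.75 s: the red tin (middle cell) and yellow tin (end cell) stand released, and the gripper had held the lever about half-way down with roughly 8 N for over 3 s; no verdict came back.

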